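# Level the beam balance of the calibration bench

## Robot

A 7-joint arm with a two-finger parallel gripper is mounted at the origin on the work surface. World frame = base frame: x ahead of the robot, y to its left, z up, the work surface at z = 0. Lengths are in m, angles in rad, forces in N, time in s.
With the tool pointing down it reaches from about 0.4 to 0.9 m from the base axis. Payload 5.5 kg.
Tool frame: the origin (TCP) lies midway between the tips of the shut fingers; the grasp point (between the pads) lies 19 mm behind it (arm.grip_point_offset is the distance from the TCP to the grasp point, in m); z points along the fingers, y is the line along which they close (so a half turn about z gives the same grasp; the last joint's range is limited). The gripper opens to 92 mm and grips with 3 to 60 N. Pads are 19 mm wide; open, the fingers measure 130 mm over their backs; the gripper's body (75 mm by 190 mm) begins 47 mm behind the grasp point.
Start: joints at [1.6, 0.501, -0.427, 1.55, 0.221, 1.138, -0.21], TCP at [0.151, -0.632, 0.227] pointing down, gripper open.
Joint ranges: [-2.88, 2.88], [-0.31, 2.03], [-1.54, 1.56], [0.2, 2.42], [-1.41, 4.55], [0.19, 2.02], [-2.57, 2.57]. Speed limits (rad/s): [2.57, 2.57, 3.14, 3.14, 3.14, 3.14, 3.14].

## Interface

Orientations are given as a 3x3 rotation matrix whose columns are the frame's x, y, z axes.
In Python, from bench import arm gives the robot as it stands.
- The arm moves only by the tool carry_out, never from a script. Its argument "increments" is a list of rows, each a list of 7 numbers: the shift along the tool's x, y, z each as a share of 0.025 m, from -1 to 1, then the turn, a rotation vector about the tool's x, y, z each as a share of 90 degrees, from -1 to 1, then the opening, from -1 (shut) to 1 (fully open). A call has exactly 5 rows; each row shifts and turns the commanded pose from where the row before left it, along the tool's axes as they then stand; what a row does not reach is not made up. A row lasts 1/10 s, in which the tool goes at most 50 mm and 8.59 degrees, less where a joint would pass 70% of its speed; a pose out of reach is approached as far as the arm can. A call with a number of a shift or a turn outside -1 to 1 is refused whole. A call with a gripper value outside its range is refused whole. The fingers move at their own pace and stop on an object; the grip force is fixed at half the most. Time passes only in rows, so rows that do not move let the fingers close, or fill a call up. It gives the time, the measured TCP pose, the force, the opening and the grip force at its end, in the units of the state.
- arm.sense(): the state, without advancing time (a new reading comes with each control period).
- arm.capture(name): name is "scene" or "top" or "wrist"; returns the picture (400x640x3 uint8, red, green, blue); there is no depth.
- arm.camera_params(name): a dict with "fx", "fy", "cx", "cy" (pixels), "rvec" (rotation vector, rad) and "tvec" (3), from world to camera coordinates, as OpenCV has them. Camera axes: x right, y down, z forward; pixel columns grow to the right and rows downward; lengths in m; the calibration is good to about 2 mm. A picture is of the moment at which its call begins: read the wrist's pose just before it. camera_params takes no time and is no camera call; for the wrist camera it gives the pose at the moment of the call.
- arm.finish_job(): hands the job in; it is judged then, once.
Trained networks look in the newest picture that a camera, given by its name, has taken for a name from the list of things; names that differ only in an ending like _2 or _b are one class to them, and where a whole thing is asked for, a point or a joint stands for the part that bears it (a point fixed in the world has none). Each returns a list of dicts, best first, with "p" (0 to 1); they miss things now and then, are a little off and sometimes report something else, mostly with a low value. They report only what shows in the picture. A call takes as long as a camera call.
- arm.find_in(camera, thing): "rect" ([centre column, centre row, width, height] in pixels, round what is visible of it).
The state is a dict: "t": time; "joint_pos": joint angles; "joint_velocities": joint speeds; "effort": joint torques, N m; "position": TCP position; "orientation": TCP orientation; "force": force on the tool from outside, world axes, zero at the start; "moment": the same for the moment, N m; "finger_gap": finger opening in m; "grasp_force": force on a finger pad.
Only numpy, scipy, OpenCV 4.12 (cv2) and the standard library are available. Lean on these libraries where they do the work, as an engineer would, in place of code of your own. Each camera call takes 0.05 s, during which the arm holds its last target. There are 200 camera calls.

## Task

The beam balance is down on its left side: move weights across between its two carriers until both sit level, with all four weights in the end seated fully down over the spigots of the carriers. The right carrier's two empty seats were clamped by hand some way in from their row line, nobody noted how far, so feel for the spigot gently: never load a carrier hard (25 N is too much) or drop a weight on it, and leave the other things on the bench where they are.

Things in the scene. Friction and masses are not known exactly. Their poses are not given: they have to be found in the camera images.
- balance: Beam balance on a fixed dark base 130 x 290 x 22 mm; origin under its centre, x along the carriers (away from the robot), y to its left, z up. Two carriers (rails along x) lie 110 mm left and right of the origin. They stay horizontal and move only up and down, opposite to each other, 10 mm each way from level to hard stops; 250 N/m in all: 100 g of difference shifts each by 4 mm.
- seats_a (a point): Left carrier (starts low, three weights): centre of its middle seat's flat top; axes as the balance. Three round seats, 40 mm across, lie in a row at x = -72, 0, +72 mm from here. From each seat's centre rises a steel spigot 14 mm across, 13 mm high, flat on top. Seats are 90 mm above the bench when level.
- seats_b (a point): Right carrier (starts high): centre of its middle seat's flat top, at the foot of its spigot; axes as the balance. Seats and spigots as on the left; the middle seat carries one weight, the two outer ones are empty. This point moves up and down with the carrier.
- seat_b_near (a point): Right carrier, empty outer seat nearer the robot: its NOMINAL place on the row line (72 mm from the middle seat), at seat-top height. The real seat and spigot are clamped on a cross slide somewhere from 3 to 25 mm from it towards the middle of the balance (its +y), exact along x. This offset is not in the measured pose: feel or look for it. The clamp does not give way.
- seat_b_far (a point): Right carrier, empty outer seat farther from the robot: its NOMINAL place on the row line, at seat-top height. It stands on the same cross slide as the nearer one, so its real sideways offset (3 to 25 mm along balance +y) is the same.
- w100_grip (a point): The 100 g weight (within 2 percent): steel cylinder 38 mm across, 19 mm high, with a stem on top 16 mm across and 34 mm high; a central bore in its underside, 17 mm wide and 16 mm deep, goes over a spigot. The point is on the axis in the stem, 24 mm above the shoulder, 43 mm above the underside; z along the axis. Seated, the underside is on the seat; left on top of a spigot it is 13 mm too high.
- w200_grip (a point): The 200 g weight (within 2 percent): steel cylinder 44 mm across, 22 mm high, with a stem on top 16 mm across and 34 mm high; a central bore in its underside, 17 mm wide and 16 mm deep, goes over a spigot. The point is on the axis in the stem, 24 mm above the shoulder, 46 mm above the underside; z along the axis. Seated, the underside is on the seat; left on top of a spigot it is 13 mm too high.
- w300_grip (a point): The 300 g weight (within 2 percent): steel cylinder 49 mm across, 25 mm high, with a stem on top 16 mm across and 34 mm high; a central bore in its underside, 17 mm wide and 16 mm deep, goes over a spigot. The point is on the axis in the stem, 24 mm above the shoulder, 49 mm above the underside; z along the axis. Seated, the underside is on the seat; left on top of a spigot it is 13 mm too high.
- w400_grip (a point): The 400 g weight (within 2 percent): steel cylinder 54 mm across, 28 mm high, with a stem on top 16 mm across and 34 mm high; a central bore in its underside, 17 mm wide and 16 mm deep, goes over a spigot. The point is on the axis in the stem, 24 mm above the shoulder, 52 mm above the underside; z along the axis. Seated, the underside is on the seat; left on top of a spigot it is 13 mm too high.
- spool: Bystander: solder spool 54 mm across, 40 mm high, standing in the gap in front of the balance; origin at its underside. Not to be disturbed.
- gauge: Bystander: dial gauge 60 mm across, 20 mm thick, lying behind the balance; origin at its underside. Not to be disturbed.
- wrench: Bystander: spanner lying to the left of the balance; origin at its underside. Not to be disturbed.
- screwdriver: Bystander: screwdriver lying behind the balance; origin at its underside. Not to be disturbed.
- hammer: Bystander: hammer lying to the left of the spanner; origin at its underside. Not to be disturbed.
- screw_box: Bystander: open plastic box 90 x 65 x 30 mm right of the balance; origin at its underside. Not to be disturbed.

How it is judged:
At the end, for the whole second after the job is handed in: The two carriers' seats are within 5 mm of the same height, and each of the four weights is upright (within 0.06 rad) and fully down on a seat of either carrier (its height over the seat within 3 mm) (z of seats_b in the frame of seats_a between -0.005 and 0.005 m and angle between each of w100_grip, w200_grip, w300_grip, w400_grip's own z axis and vertical below 0.06 rad and ((z of w100_grip in the frame of seats_a between 0.04 and 0.046 m and horizontal distance between w100_grip and seats_a below 0.095 m) or (z of w100_grip in the frame of seats_b between 0.04 and 0.046 m and horizontal distance between w100_grip and seats_b below 0.095 m)) and ((z of w200_grip in the frame of seats_a between 0.043 and 0.049 m and horizontal distance between w200_grip and seats_a below 0.095 m) or (z of w200_grip in the frame of seats_b between 0.043 and 0.049 m and horizontal distance between w200_grip and seats_b below 0.095 m)) and ((z of w300_grip in the frame of seats_a between 0.046 and 0.052 m and horizontal distance between w300_grip and seats_a below 0.095 m) or (z of w300_grip in the frame of seats_b between 0.046 and 0.052 m and horizontal distance between w300_grip and seats_b below 0.095 m)) and ((z of w400_grip in the frame of seats_a between 0.049 and 0.055 m and horizontal distance between w400_grip and seats_a below 0.095 m) or (z of w400_grip in the frame of seats_b between 0.049 and 0.055 m and horizontal distance between w400_grip and seats_b below 0.095 m))); the robot touches nothing.
It fails at once if the left carrier is loaded with more than 25 N (contact force between carrier_a and anything else above 25 N).
It fails at once if the right carrier is loaded with more than 25 N (contact force between carrier_b and anything else above 25 N).
It fails at once if a bystander is shifted by more than 30 mm (distance of any of spool, gauge, wrench, screwdriver, hammer, screw_box from where it was at the start of the episode above 0.03 m).
It also fails if it takes over 61 s, if anything falls off the work surface, if the arm or the gripper's body presses on something with over 40 N, if the wrist force passes 120 N, or if a joint passes its speed limit or range.

## Working session

There is one attempt and no reset: what is moved stays moved. The work goes in short steps, Python scripts to look and compute and a tool call to move; the robot and the scene stay as the last step left them, time stands still between calls to the robot, and variables do not carry over. Pictures are saved under pics/ and viewed, at most 10 in all, crops included, and the job is handed in when it is done.

Besides the shell and the picture viewer there is one more tool, called after "Request:" in YAML: its name, and indented under it one key for each argument. carry_out: Moves the arm, as the interface text tells. Its arguments: {"type":"object","properties":{"increments":{"type":"array"}},"required":["increments"]}

```bash
mkdir -p pics; ls; python3 - <<'E'
from bench import arm
import cv2
for n in ("scene","top"):
    im=arm.capture(n); cv2.imwrite(f"pics/{n}0.png",im[:,:,::-1])
    print(n,arm.camera_params(n))
    for t in ["balance","w100_grip","w200_grip","w300_grip","w400_grip","seats_a","seats_b","spool"]:
        print(t,[(round(d["p"],2),[round(float(v)) for v in d["rect"]]) for d in arm.find_in(n,t)[:4]])
s=arm.sense();print(s)
E
```

```text
pics
scene {'fx': 411.17442715501517, 'fy': 411.17442715501517, 'cx': 319.7753421046566, 'cy': 198.0908488399844, 'rvec': array([ 2.3182384 ,  0.95673831, -0.31799201]), 'tvec': array([-0.45541594, -0.23050654,  1.31965032])}
balance [(0.8, [276, 244, 124, 113])]
w100_grip [(0.46, [282, 180, 17, 18]), (0.16, [249, 256, 73, 60])]
w200_grip [(0.54, [308, 192, 16, 20])]
w300_grip [(0.79, [243, 254, 22, 26]), (0.2, [300, 289, 23, 33])]
w400_grip [(0.78, [330, 209, 27, 23]), (0.6, [201, 305, 38, 50])]
seats_a [(0.68, [250, 254, 77, 64])]
seats_b [(0.68, [250, 254, 77, 64])]
spool [(0.91, [241, 220, 24, 24])]
top {'fx': 469.5250027359775, 'fy': 469.5250027359775, 'cx': 318.8067671403351, 'cy': 198.86954867514098, 'rvec': array([ 2.09373905, -2.14028366,  0.20974383]), 'tvec': array([0.06429794, 0.60601567, 0.95474228])}
balance []
w100_grip [(0.8, [328, 260, 25, 17]), (0.34, [325, 236, 30, 72])]
w200_grip [(0.77, [322, 223, 22, 23]), (0.42, [429, 206, 27, 22]), (0.36, [329, 258, 22, 19])]
w300_grip [(0.85, [429, 208, 30, 28]), (0.38, [319, 176, 86, 26])]
w400_grip [(0.79, [319, 192, 28, 28
[... 298 characters left out ...]
, 'joint_velocities': array([-0.00067612,  0.00174564,  0.00121815, -0.00113349,  0.0010042 ,
        0.00037726, -0.00266736]), 'effort': array([-9.42300758e-04, -5.66432548e+01, -5.81029102e+00, -2.79507190e+01,
       -6.64832094e-02,  2.05737882e-02,  1.17113498e-06]), 'position': array([ 0.1506087 , -0.63232132,  0.22675497]), 'orientation': array([[ 9.72786194e-01,  2.31704599e-01,  8.02901593e-06],
       [ 2.31704599e-01, -9.72786192e-01, -6.10859225e-05],
       [-6.34337335e-06,  6.12839020e-05, -9.99999998e-01]]), 'force': array([ 0.12639369, -0.22771344, -0.06780225]), 'moment': array([-0.00646064, -0.02522031,  0.00613725]), 'grasp_force': 0.0, 'finger_gap': 0.09180682732537546}
```

```bash
python3 - <<'E'
import cv2
a=cv2.imread("pics/top0.png")[130:330,250:510]; b=cv2.imread("pics/scene0.png")[150:330,180:380]
cv2.imwrite("pics/c1.png",cv2.resize(a,None,fx=3,fy=3,interpolation=cv2.INTER_CUBIC))
cv2.imwrite("pics/c2.png",cv2.resize(b,None,fx=3.3,fy=3.3,interpolation=cv2.INTER_CUBIC))
E
```

```text
(no output)
```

View pics/c1.png

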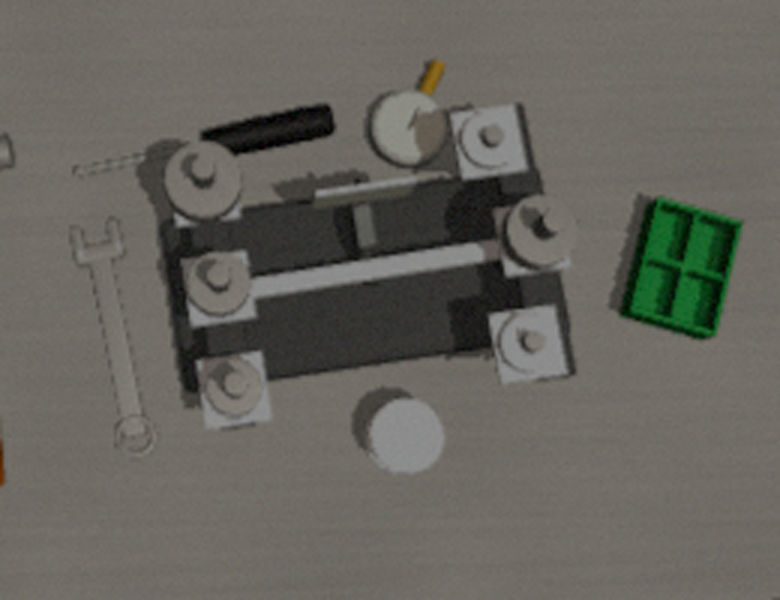

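View pics/c2.png

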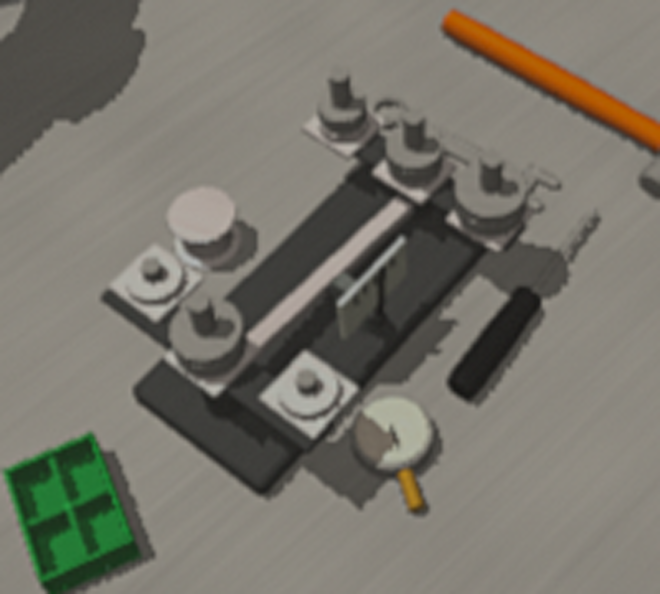

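```bash
cat > h.py <<'E'
import numpy as np, cv2
from bench import arm
def ray(cam,uv,z,P=None):
    P=P or arm.camera_params(cam)
    R=cv2.Rodrigues(P["rvec"])[0]; c=-R.T@P["tvec"]
    d=R.T@np.array([(uv[0]-P["cx"])/P["fx"],(uv[1]-P["cy"])/P["fy"],1])
    return c+d*(z-c[2])/d[2]
def proj(cam,X):
    P=arm.camera_params(cam)
    K=np.array([[P["fx"],0,P["cx"]],[0,P["fy"],P["cy"]],[0,0,1]])
    return cv2.projectPoints(np.array(X,float).reshape(-1,3),P["rvec"],P["tvec"],K,None)[0][:,0]
E
python3 - <<'E'
from h import *
P=arm.camera_params("top");R=cv2.Rodrigues(P["rvec"])[0];print(-R.T@P["tvec"])
f=lambda u,v:(250+u/3,130+v/3)
for n,u,v,z,d in [("400",205,181,.108,78),("200",218,285,.102,65),("100",234,387,.099,60),("300",541,230,.125,74),("far",490,136,.113,0),("near",532,341,.113,0),
 ("400s",202,168,.142,0),("200s",219,275,.136,0),("100s",238,378,.133,0),("300s",548,222,.159,0),("spool",406,435,.04,75)]:
    a=ray("top",f(u-d/2,v),z);b=ray("top",f(u+d/2,v),z)
    print(n,((a+b)/2).round(4),"dia",np.linalg.norm(a-b).round(4))
E
```

```text
[0.40769062 0.05270175 1.05543021]
400 [0.6157 0.0516 0.108 ] dia 0.0537
200 [0.5442 0.0443 0.102 ] dia 0.0444
100 [0.4749 0.0351 0.099 ] dia 0.0405
300 [ 0.5733 -0.173   0.125 ] dia 0.0496
far [ 0.642  -0.1453  0.113 ] dia 0.0
near [ 0.5002 -0.1648  0.113 ] dia 0.0
400s [0.6171 0.0535 0.142 ] dia 0.0
200s [0.5459 0.0438 0.136 ] dia 0.0
100s [0.4783 0.033  0.133 ] dia 0.0
300s [ 0.5724 -0.1697  0.159 ] dia 0.0
spool [ 0.4424 -0.0875  0.04  ] dia 0.0534
```

Request:
carry_out:
  increments:
    - [0,0,0,0,0,0.0657,1]
    - [0.8,-0.8,0,0,0,0,1]
    - [0.8,-0.8,0,0,0,0,1]
    - [0.8,-0.8,0,0,0,0,1]
    - [0.8,-0.8,0,0,0,0,1]

```text
t: 1.4
position: [0.2201, -0.5417, 0.2268]
orientation: [[0.991, 0.13, 0.0], [0.13, -0.991, -0.0], [0.0, 0.0, -1.0]]
force: [0.7, 0.4, 0.7]
finger_gap: 0.0916
grasp_force: 0.0
```

Request:
carry_out:
  increments:
    - [0.8,-0.8,0,0,0,0,1]
    - [0.8,-0.8,0,0,0,0,1]
    - [0.8,-0.8,0,0,0,0,1]
    - [0.8,-0.8,0,0,0,0,1]
    - [0.8,-0.8,0,0,0,0,1]

```text
t: 1.9
position: [0.3063, -0.4295, 0.2269]
orientation: [[0.991, 0.13, 0.0], [0.13, -0.991, -0.0], [0.0, 0.001, -1.0]]
force: [-0.4, -0.5, 0.2]
finger_gap: 0.0921
grasp_force: 0.0
```

Request:
carry_out:
  increments:
    - [0.8,-0.8,0,0,0,0,1]
    - [0.8,-0.8,0,0,0,0,1]
    - [0.8,-0.8,0,0,0,0,1]
    - [0.8,-0.8,0,0,0,0,1]
    - [0.8,-0.8,0,0,0,0,1]

```text
t: 2.4
position: [0.3925, -0.3173, 0.227]
orientation: [[0.991, 0.13, 0.0], [0.13, -0.991, -0.001], [0.0, 0.001, -1.0]]
force: [-0.5, 0.3, 0.0]
finger_gap: 0.0915
grasp_force: 0.0
```

Request:
carry_out:
  increments:
    - [0.8,-0.8,0,0,0,0,1]
    - [0.8,-0.8,0,0,0,0,1]
    - [0.8,-0.8,0,0,0,0,1]
    - [0.8,-0.8,0,0,0,0,1]
    - [0,0,0,0,0,0,1]

```text
t: 2.9
position: [0.4634, -0.2242, 0.2274]
orientation: [[0.991, 0.137, 0.002], [0.137, -0.991, 0.001], [0.003, -0.001, -1.0]]
force: [-0.4, -0.7, 0.4]
finger_gap: 0.0917
grasp_force: 0.0
```

```bash
python3 - <<'E'
from h import *
s=arm.sense();print(s["t"],s["position"],s["orientation"],s["force"])
im=arm.capture("wrist");cv2.imwrite("pics/w1.png",im[:,:,::-1])
P=arm.camera_params("wrist");R=cv2.Rodrigues(P["rvec"])[0];print(P,-R.T@P["tvec"])
print(proj("wrist",[[.5,-.165,.113],[.573,-.171,.159],[.642,-.145,.113]]))
E
```

```text
2.9 [ 0.46343798 -0.22422697  0.22736643] [[ 0.99059273  0.1368205   0.00248986]
 [ 0.13681744 -0.99059534  0.00136322]
 [ 0.00265296 -0.00100974 -0.99999597]] [-0.43678526 -0.6607343   0.44135028]
{'fx': 313.7961545746324, 'fy': 313.7961545746324, 'cx': 320.8676206149424, 'cy': 204.91410337960653, 'rvec': array([-2.21061941,  1.93121632,  0.25067262]), 'tvec': array([-0.286845  ,  0.38142151,  0.49883962])} [ 0.5305309  -0.21716142  0.38468335]
[[255.3871426  149.81613395]
 [259.50232616  45.5200673 ]
 [244.01465031 -46.58870632]]
```

View pics/w1.png

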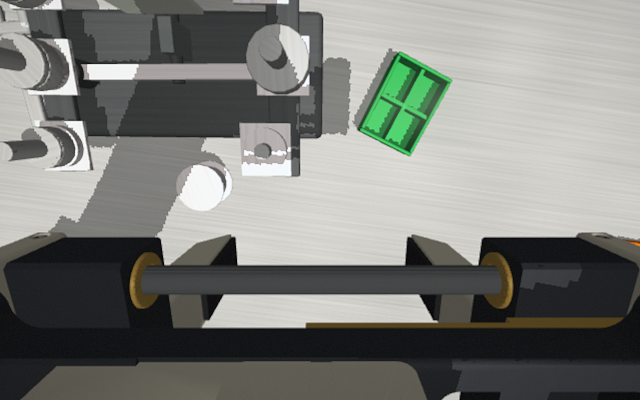

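```bash
cat >> h.py <<'E'
def look(cam,name,crop,scale):
    P=arm.camera_params(cam); im=arm.capture(cam)[:,:,::-1]; cv2.imwrite("pics/full_"+name,im)
    x,y,w,h=crop; cv2.imwrite("pics/"+name,cv2.resize(im[y:y+h,x:x+w],None,fx=scale,fy=scale,interpolation=cv2.INTER_CUBIC))
    return P
E
python3 - <<'E'
from h import *
arm.capture("wrist")
print(arm.sense()["position"])
look("wrist","w2.png",(0,0,330,230),2.4)
print(arm.sense()["position"])
print(proj("wrist",[[.5,-.165,.113],[.573,-.171,.159],[.5455,.0437,.136],[.477,.033,.133]]))
E
```

```text
[ 0.46090449 -0.22807413  0.22683832]
[ 0.46029247 -0.22904834  0.22670398]
[[252.06841182 147.58570126]
 [254.69910804  42.08161399]
 [-38.95723942  48.78471087]
 [ -6.56582975 145.92653046]]
```

View pics/w2.png

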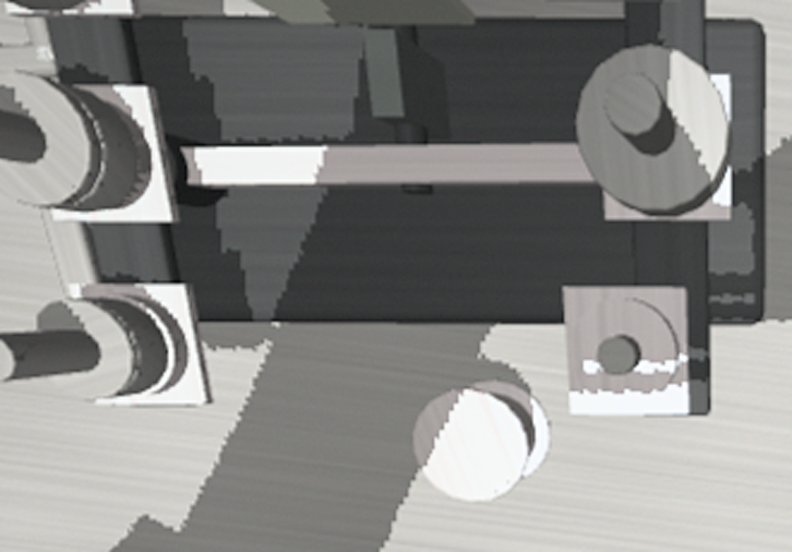

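Request:
carry_out:
  increments:
    - [0.25,-0.85,0,0,0,0,1]
    - [0.25,-0.85,0,0,0,0,1]
    - [0.25,-0.85,0,0,0,0,1]
    - [0.25,-0.85,0,0,0,0,1]
    - [0.25,-0.85,0,0,0,0,1]

```text
t: 3.55
position: [0.4772, -0.1201, 0.2267]
orientation: [[0.992, 0.127, -0.0], [0.127, -0.992, -0.001], [-0.0, 0.001, -1.0]]
force: [-0.8, -0.2, -0.1]
finger_gap: 0.092
grasp_force: 0.0
```

Request:
carry_out:
  increments:
    - [0.25,-0.85,0,0,0,0,1]
    - [0.25,-0.85,0,0,0,0,1]
    - [0.25,-0.85,0,0,0,0,1]
    - [0.25,-0.85,0,0,0,0,1]
    - [0.25,-0.85,0,0,0,0,1]

```text
t: 4.05
position: [0.4948, -0.0108, 0.2267]
orientation: [[0.992, 0.127, -0.0], [0.127, -0.992, -0.001], [-0.0, 0.001, -1.0]]
force: [-0.2, -0.1, -0.4]
finger_gap: 0.0918
grasp_force: 0.0
```

Request:
carry_out:
  increments:
    - [0.25,-0.85,0,0,0,0,1]
    - [0.2,-0.75,0,0,0,0,1]
    - [0,-0.36,0,0,0,0,1]
    - [0,0,0,0,0,0,0.0]
    - [0,0,0,0,0,0,0.0]

```text
t: 4.55
position: [0.4996, 0.0388, 0.2266]
orientation: [[0.992, 0.129, -0.0], [0.129, -0.992, -0.001], [-0.0, 0.001, -1.0]]
force: [0.1, 0.0, -0.0]
finger_gap: 0.0801
grasp_force: 0.0
```

Request:
carry_out:
  increments:
    - [0,0,0,0,0,0,0]
    - [0,0,0,0,0,0,0]
    - [0,0,0,0,0,0,0]
    - [0,0,0,0,0,0,0.0]
    - [0,0,0,0,0,0,0.0]

```text
t: 5.05
position: [0.4998, 0.0402, 0.2267]
orientation: [[0.992, 0.13, 0.0], [0.13, -0.992, -0.0], [0.0, 0.0, -1.0]]
force: [1.1, 0.2, 1.5]
finger_gap: 0.0467
grasp_force: 0.0
```

```bash
python3 - <<'E'
from h import *
print(arm.sense()["position"],arm.sense()["orientation"].round(4).tolist())
look("wrist","w3.png",(200,0,330,230),2.4)
s=arm.sense();p=s["position"];print(p)
print(proj("wrist",[[.5455,.0437,.136],[.477,.033,.133],[.6165,.0525,.142],p,p+[0,0,.019]]))
print(arm.find_in("wrist","w200_grip")[:3])
E
```

```text
[0.49975035 0.04024211 0.22674971] [[0.9915, 0.13, 0.0001], [0.13, -0.9915, -0.0], [0.0001, 0.0001, -1.0]]
[0.49972829 0.04030331 0.22673107]
[[323.87091647 152.46431437]
 [325.64326492 234.42955851]
 [324.91600461  51.11472575]
 [320.63082987 253.80702564]
 [320.64423718 269.82935016]]
[{'rect': [325.4, 146.8, 48.1, 49.0], 'p': 0.94}, {'rect': [419.0, 231.6, 52.7, 31.6], 'p': 0.38}]
```

View pics/w3.png

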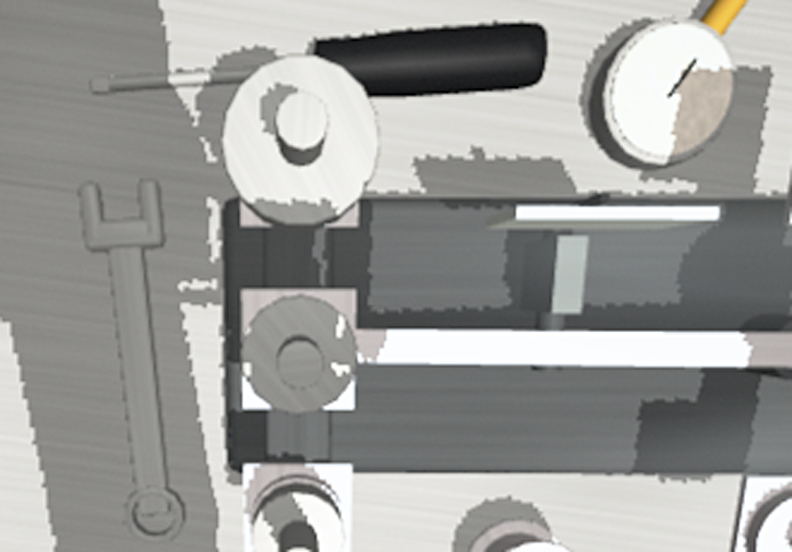

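Request:
carry_out:
  increments:
    - [0.6,0,0,0,0,0,0]
    - [0.6,0,0,0,0,0,0]
    - [0.6,0.1,0,0,0,0,0]
    - [0.08,0.02,0,0,0,0,0]
    - [0,0,0.75,0,0,0,0]

```text
t: 5.65
position: [0.5486, 0.0441, 0.2097]
orientation: [[0.991, 0.13, 0.004], [0.13, -0.991, 0.001], [0.004, -0.0, -1.0]]
force: [-0.1, 0.1, 0.3]
finger_gap: 0.0457
grasp_force: 0.0
```

Request:
carry_out:
  increments:
    - [0,0,0.8,0,0,0,0]
    - [0,0,0.8,0,0,0,0]
    - [0,0,0.8,0,0,0,0]
    - [0,0,0.6,0,0,0,0]
    - [0,0,0.4,0,0,0,0]

```text
t: 6.15
position: [0.5458, 0.0434, 0.1218]
orientation: [[0.991, 0.13, -0.002], [0.13, -0.991, -0.0], [-0.002, -0.0, -1.0]]
force: [-0.6, -0.6, 0.4]
finger_gap: 0.0457
grasp_force: 0.0
```

Request:
carry_out:
  increments:
    - [0,0,0.3,0,0,0,0]
    - [0,0,0.2,0,0,0,0]
    - [0,0,0.1,0,0,0,0]
    - [0,0,0,0,0,0,0]
    - [0,0,0,0,0,0,0]

```text
t: 6.65
position: [0.5471, 0.0436, 0.1085]
orientation: [[0.991, 0.13, 0.001], [0.13, -0.991, -0.0], [0.001, 0.0, -1.0]]
force: [-0.7, 0.1, -0.3]
finger_gap: 0.0459
grasp_force: 0.0
```

```bash
python3 - <<'E'
from h import *
s=arm.sense();print(s["position"],s["force"])
arm.capture("wrist");p=arm.sense()["position"];print(proj("wrist",[p,[p[0],p[1],.136],[p[0],p[1],.102]]))
print(arm.find_in("wrist","w200_grip")[:3])
look("wrist","w4.png",(160,80,320,220),2.4)
E
```

```text
[0.54710745 0.04361697 0.10845956] [-0.67509965  0.09182749 -0.25043588]
[[320.59031445 253.79227218]
 [320.61058973 278.26041236]
 [320.58641655 249.0883015 ]]
[{'rect': [319.7, 232.8, 79.4, 65.4], 'p': 0.88}, {'rect': [334.7, 49.0, 280.4, 47.2], 'p': 0.22}]
```

View pics/w4.png

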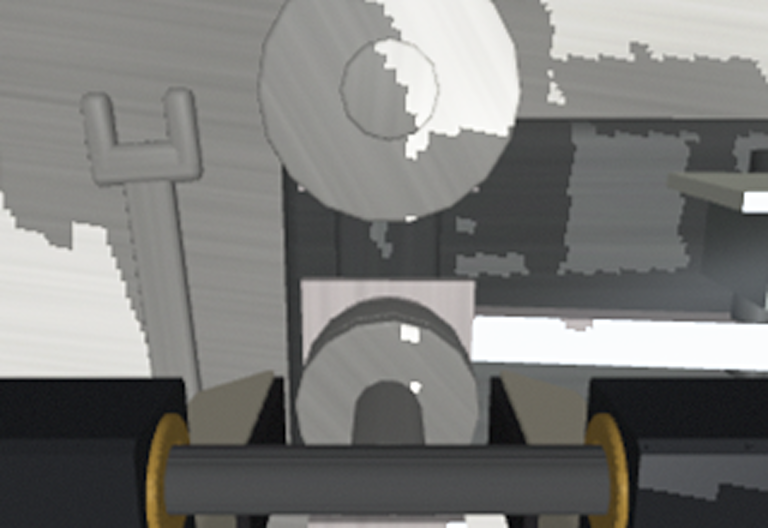

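```bash
python3 - <<'E'
from h import *
p=arm.sense()["position"];ax=np.array([.9915,.13,0])
for d in (0,-.002,-.004):
  q=np.array([p[0],p[1],0])+d*ax
  print(d,proj("wrist",[q+.022*ax+[0,0,.102],q+.008*ax+[0,0,.102], q+.072*ax+.008*ax+[0,0,.142],q+.064*ax+[0,0,.142]]).round(1).tolist())
E
```

```text
0 [[320.6, 211.5], [320.6, 235.7], [320.6, 91.8], [320.6, 135.6]]
-0.002 [[320.6, 215.0], [320.6, 239.1], [320.6, 97.4], [320.6, 140.9]]
-0.004 [[320.6, 218.5], [320.6, 242.5], [320.6, 103.0], [320.6, 146.1]]
```

Request:
carry_out:
  increments:
    - [-0.03,0,0,0,0,0,-1]
    - [0,0,0,0,0,0,-1]
    - [0,0,0,0,0,0,-1]
    - [0,0,0,0,0,0,-1]
    - [0,0,0,0,0,0,-1]

```text
t: 7.3
position: [0.546, 0.0434, 0.108]
orientation: [[0.991, 0.13, 0.0], [0.13, -0.991, -0.0], [0.0, 0.0, -1.0]]
force: [-0.7, -0.1, -0.7]
finger_gap: 0.0154
grasp_force: 30.0
```

Request:
carry_out:
  increments:
    - [0,0,0,0,0,0,-1]
    - [0,0,-0.1,0,0,0,-1]
    - [0,0,-0.2,0,0,0,-1]
    - [0,0,-0.3,0,0,0,-1]
    - [0,0,-0.3,0,0,0,-1]

```text
t: 7.8
position: [0.546, 0.0435, 0.1311]
orientation: [[0.991, 0.13, 0.0], [0.13, -0.991, 0.0], [0.0, -0.0, -1.0]]
force: [0.3, -0.0, -1.7]
finger_gap: 0.0158
grasp_force: 30.0
```

Request:
carry_out:
  increments:
    - [0,0,-0.7,0,0,0,-1]
    - [0,0,-0.8,0,0,0,-1]
    - [0,0.4,-0.8,0,0,0,-1]
    - [-0.3,0.6,0,0,0,0,-1]
    - [-0.4,0.7,0,0,0,0,-1]

```text
t: 8.3
position: [0.5351, -0.0006, 0.1897]
orientation: [[0.991, 0.132, 0.003], [0.132, -0.991, 0.0], [0.003, 0.0, -1.0]]
force: [0.1, -1.1, -3.2]
finger_gap: 0.0155
grasp_force: 30.0
```

Request:
carry_out:
  increments:
    - [-0.5,0.8,0,0,0,0,-1]
    - [-0.5,0.8,0,0,0,0,-1]
    - [-0.5,0.8,0,0,0,0,-1]
    - [-0.5,0.8,0,0,0,0,-1]
    - [-0.5,0.8,0,0,0,0,-1]

```text
t: 8.8
position: [0.4849, -0.1091, 0.1887]
orientation: [[0.991, 0.13, 0.001], [0.13, -0.991, -0.0], [0.001, 0.001, -1.0]]
force: [-0.5, -0.2, -1.3]
finger_gap: 0.0157
grasp_force: 30.0
```

Request:
carry_out:
  increments:
    - [-0.5,0.8,0,0,0,0,-1]
    - [-0.5,0.8,0,0,0,0,-1]
    - [-0.34,0.55,0,0,0,0,-1]
    - [-0.2,0.3,0,0,0,0,-1]
    - [0,0,0,0,0,0,-1]

```text
t: 9.3
position: [0.4546, -0.1751, 0.1883]
orientation: [[0.992, 0.128, 0.0], [0.128, -0.992, -0.001], [0.0, 0.001, -1.0]]
force: [-0.1, -0.1, -1.7]
finger_gap: 0.0152
grasp_force: 30.0
```

Request:
carry_out:
  increments:
    - [0,0,0,0,0,0,-1]
    - [0,0,0,0,0,0,-1]
    - [0,0,0,0,0,0,-1]
    - [0,0,0,0,0,0,-1]
    - [0,0,0,0,0,0,-1]

```text
t: 9.8
position: [0.4552, -0.1736, 0.188]
orientation: [[0.991, 0.131, 0.0], [0.131, -0.991, 0.0], [0.0, -0.0, -1.0]]
force: [-0.2, 0.0, -1.5]
finger_gap: 0.0149
grasp_force: 30.0
```

```bash
python3 - <<'E'
from h import *
s=arm.sense();print(s["position"],s["force"])
P=look("wrist","w5.png",(200,0,300,230),2.6)
s=arm.sense();print(s["position"])
print(proj("wrist",[[.5,-.170,.111],[.573,-.175,.157],s["position"]]))
E
```

```text
[ 0.45519148 -0.17356031  0.18795409] [-0.23460248  0.04699865 -1.48224891]
[ 0.45516701 -0.17367808  0.18795885]
[[323.52605993 155.40073513]
 [351.33229591  30.98764397]
 [320.56701081 253.74629264]]
```

View pics/w5.png

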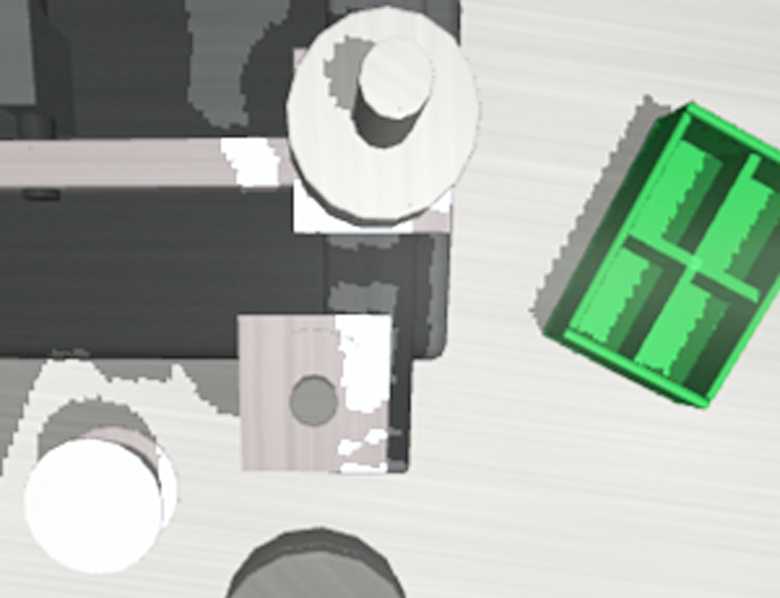

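```bash
python3 - <<'E'
from h import *
p=arm.sense()["position"];ax=np.array([.9915,.13,0]);ay=np.array([.13,-.9915,0])
h=np.array([p[0],p[1],0])
print(proj("wrist",[h+.022*ax+[0,0,p[2]-.006],h+.022*ax+[0,0,p[2]-.028]]))
for uv,z in [((320.6,153.8),.111),((352.3,30),.157)]:
  q=ray("wrist",uv,z);d=q-p;print(q,"tool dx,dy",d@ax,d@ay)
E
```

```text
[[320.58030846 211.66929946]
 [320.57877577 201.64482595]]
[ 0.50088489 -0.16769332  0.111     ] tool dx,dy 0.04610729822321637 9.434163037671124e-06
[ 0.57354499 -0.17544453  0.157     ] tool dx,dy 0.11714212532590673 0.01714056786803341
```

Request:
carry_out:
  increments:
    - [0.6,0,0,0,0,0,-1]
    - [0.6,-0.028,0,0,0,0,-1]
    - [0.5,0,0.2,0,0,0,-1]
    - [0.18,0,0.5,0,0,0,-1]
    - [0,0,0.5,0,0,0,-1]

```text
t: 10.35
position: [0.5024, -0.1665, 0.1567]
orientation: [[0.991, 0.131, 0.0], [0.131, -0.991, 0.001], [0.0, -0.001, -1.0]]
force: [-0.3, 0.5, -1.4]
finger_gap: 0.0152
grasp_force: 30.0
```

Request:
carry_out:
  increments:
    - [0,0,0.35,0,0,0,-1]
    - [0,0,0.2,0,0,0,-1]
    - [0,0,0,0,0,0,-1]
    - [0,0,0,0,0,0,-1]
    - [0,0,0,0,0,0,-1]

```text
t: 10.85
position: [0.5018, -0.1674, 0.1448]
orientation: [[0.992, 0.13, 0.001], [0.13, -0.992, -0.001], [0.001, 0.001, -1.0]]
force: [-0.1, 0.2, -1.9]
finger_gap: 0.0153
grasp_force: 30.0
```

Request:
carry_out:
  increments:
    - [0,0,0.1,0,0,0,-1]
    - [0,0,0.1,0,0,0,-1]
    - [0,0,0.1,0,0,0,-1]
    - [0,0,0,0,0,0,-1]
    - [0,0,0,0,0,0,-1]

```text
t: 11.35
position: [0.5015, -0.1671, 0.1366]
orientation: [[0.991, 0.13, -0.0], [0.13, -0.991, 0.0], [-0.0, -0.0, -1.0]]
force: [0.3, 0.1, -2.5]
finger_gap: 0.0152
grasp_force: 30.0
```

Request:
carry_out:
  increments:
    - [0,0,0.1,0,0,0,-1]
    - [0,0,0.1,0,0,0,-1]
    - [0,0,0.1,0,0,0,-1]
    - [0,0,0,0,0,0,-1]
    - [0,0,0,0,0,0,-1]

```text
t: 11.85
position: [0.5015, -0.1671, 0.1291]
orientation: [[0.991, 0.13, -0.0], [0.13, -0.991, 0.0], [-0.0, -0.0, -1.0]]
force: [0.5, 0.2, -2.0]
finger_gap: 0.0151
grasp_force: 30.0
```

Request:
carry_out:
  increments:
    - [0,0,0.1,0,0,0,-1]
    - [0,0,0.1,0,0,0,-1]
    - [0,0,0.08,0,0,0,-1]
    - [0,0,0,0,0,0,-1]
    - [0,0,0,0,0,0,-1]

```text
t: 12.35
position: [0.5015, -0.1672, 0.1222]
orientation: [[0.991, 0.13, -0.0], [0.13, -0.991, 0.0], [-0.0, -0.0, -1.0]]
force: [-0.1, -0.1, -1.6]
finger_gap: 0.0153
grasp_force: 30.0
```

```bash
python3 - <<'E'
from h import *
f=[]
for i in range(5):
  look("wrist","w6.png",(160,60,320,220),2.4); f.append(arm.sense()["force"])
print(np.array(f).round(2),arm.sense()["position"])
E
```

```text
[[-0.53 -0.05  0.08]
 [-0.26 -0.69 -1.5 ]
 [-0.16  0.42 -0.82]
 [-0.27 -0.41 -1.22]
 [ 0.33 -0.05 -1.46]] [ 0.50151036 -0.16718867  0.12229232]
```

View pics/w6.png

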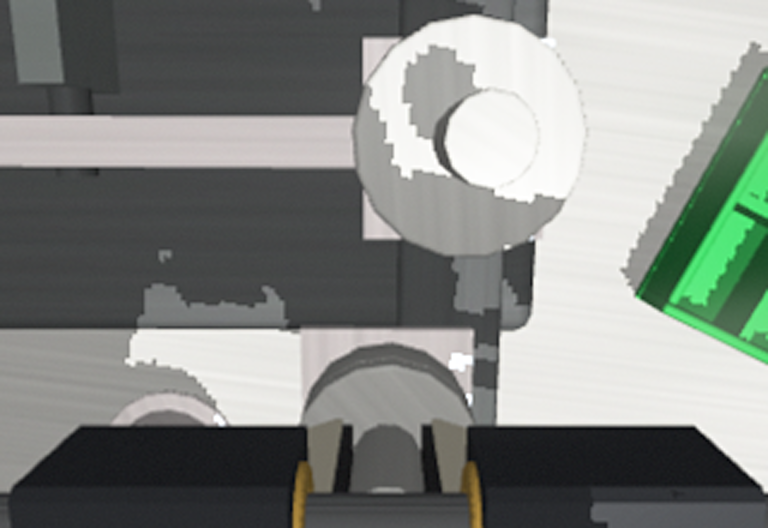

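Request:
carry_out:
  increments:
    - [0,0,0.08,0,0,0,-1]
    - [0,0,0.08,0,0,0,-1]
    - [0,0,0,0,0,0,-1]
    - [0,0,0,0,0,0,-1]
    - [0,0,0,0,0,0,-1]

```text
t: 13.1
position: [0.5015, -0.1672, 0.1182]
orientation: [[0.991, 0.13, -0.0], [0.13, -0.991, -0.0], [-0.0, 0.0, -1.0]]
force: [-0.8, -0.7, 1.0]
finger_gap: 0.0154
grasp_force: 30.0
```

Request:
carry_out:
  increments:
    - [0,0,0,0,0,0,0]
    - [0,0,0,0,0,0,0]
    - [0,0,0,0,0,0,0]
    - [0,0,0,0,0,0,0]
    - [0,0,0,0,0,0,0]

```text
t: 13.6
position: [0.5016, -0.1672, 0.1183]
orientation: [[0.991, 0.13, 0.0], [0.13, -0.991, -0.0], [0.0, 0.0, -1.0]]
force: [0.3, 0.2, 0.6]
finger_gap: 0.0452
grasp_force: 0.0
```

Request:
carry_out:
  increments:
    - [0,0,-0.4,0,0,0,0]
    - [0,0,-0.8,0,0,0,0]
    - [0,0,-0.8,0,0,0,0]
    - [0,0,-0.8,0,0,0,0]
    - [0,0,-0.8,0,0,0,0]

```text
t: 14.1
position: [0.5016, -0.1671, 0.2098]
orientation: [[0.991, 0.131, 0.001], [0.131, -0.991, -0.0], [0.001, 0.0, -1.0]]
force: [-0.5, -0.6, 1.1]
finger_gap: 0.0456
grasp_force: 0.0
```

Request:
carry_out:
  increments:
    - [-0.8,0,-0.2,0,0,0,0]
    - [-0.8,0,0,0,0,0,0]
    - [-0.4,0,0,0,0,0,0]
    - [0,0,0,0,0,0,0]
    - [0,0,0,0,0,0,0]

```text
t: 14.6
position: [0.4526, -0.1738, 0.2137]
orientation: [[0.992, 0.13, 0.001], [0.13, -0.992, -0.0], [0.001, 0.001, -1.0]]
force: [1.3, 1.3, -0.4]
finger_gap: 0.0458
grasp_force: 0.0
```

Request:
carry_out:
  increments:
    - [0,0,0,0,0,0,0]
    - [0,0,0,0,0,0,0]
    - [0,0,0,0,0,0,0]
    - [0,0,0,0,0,0,0]
    - [0,0,0,0,0,0,0]

```text
t: 15.1
position: [0.4521, -0.1736, 0.2131]
orientation: [[0.991, 0.13, -0.0], [0.13, -0.991, 0.0], [0.0, -0.0, -1.0]]
force: [0.2, -0.1, 0.7]
finger_gap: 0.046
grasp_force: 0.0
```

```bash
python3 - <<'E'
from h import *
p=arm.sense()["position"];print(p)
look("wrist","w7.png",(0,0,400,240),2)
c=np.array([.5015,-.1672])
print(proj("wrist",[[*c,.090+.056],[*c,.103+.056],[.5735,-.1754,.149],[.5735,-.1754,.157]]).round(1).tolist())
E
```

```text
[ 0.45208964 -0.17357171  0.21314179]
[[320.7, 149.8], [320.7, 151.6], [348.0, 39.3], [349.1, 36.0]]
```

View pics/w7.png

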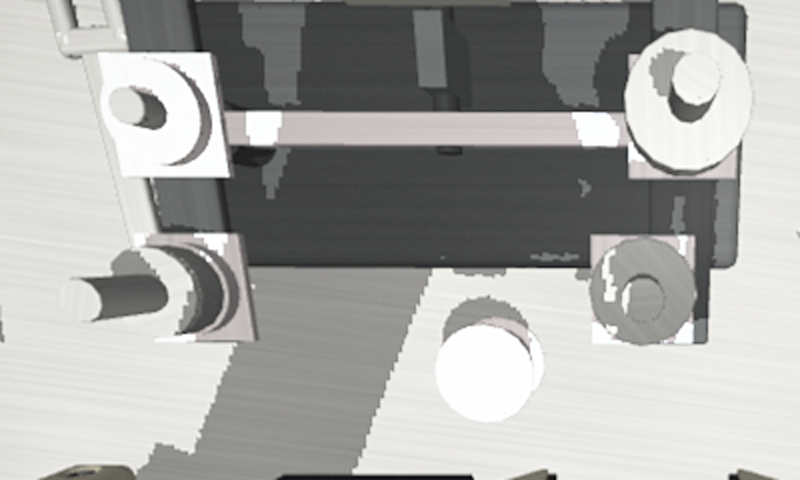

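```bash
python3 -c "
from bench import arm
print(arm.finish_job())"
```

```text
the job is handed in; nothing more can be done
None
```

I moved the 200 g weight from the left carrier to the near seat of the right one (500 g each side) and handed the job in at about 15 s; force readings and the last wrist picture show it seated and both carriers level, but no verdict came back.

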